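# Level the dispensary's pull-out weighing shelf

### The arm

A 7-joint arm with a two-finger parallel gripper is mounted at the origin on the work surface. World frame = base frame: x ahead of the robot, y to its left, z up, the work surface at z = 0. Lengths are in m, angles in rad, forces in N, time in s.
With the tool pointing down it reaches from about 0.4 to 0.85 m from the base axis. Payload 10.4 kg.
Tool frame: the origin (TCP) lies at the centre of the arm's flange, where the gripper is bolted on; the fingertips stand 182 mm ahead of it and the grasp point (between the pads) lies 164 mm ahead of it; y points along the fingers, x is the direction in which the jaws open and shut, and the axes are right-handed (so a half turn about y gives the same grasp; the last joint's range is limited). The gripper opens to 87 mm and grips with 3 to 60 N. Pads are 19 mm wide; open, the fingers measure 117 mm over their backs; the gripper's body (75 mm by 190 mm) begins 51 mm behind the grasp point.
Start: joints at [-1.145, 0.332, -0.065, 1.46, 0.022, 1.35, -0.088], TCP at [0.271, 0.563, 0.405] pointing down, gripper open.
Joint ranges: [-2.6, 2.6], [-0.5, 2.12], [-1.47, 1.34], [0.16, 2.42], [-1.27, 4.41], [0.06, 2.06], [-2.6, 2.6]. Speed limits (rad/s): [2.22, 2.22, 2.79, 2.79, 3.14, 3.14, 3.14].

### API

Orientations are given as a rotation vector (axis times angle).
In Python, from rig import bot gives the robot as it stands.
- The arm moves only by the tool arm_command, never from a script. Its argument "moves" is a list of rows, each an object with "fingers": the closure in counts, from 0 (fully open) to 255 (shut); "offset": the shift along the tool's x, y, z in mm, a list of three; "turn": the turn about the tool's y in rad. In form: [{"fingers": fingers, "offset": [x, y, z], "turn": turn}, ...]. A call has 1 to 12 rows; each row is the pose to reach, as a shift and turn from the pose measured when the call began, along the tool's axes at that moment; what a row does not reach only later rows make up. A row lasts 1/8 s, in which the tool goes at most 62.5 mm and 10.7 degrees, less where a joint would pass 70% of its speed; a pose out of reach is approached as far as the arm can. A call with a gripper value outside its range is refused whole. The fingers move at their own pace and stop on an object; the grip force is fixed at half the most. Time passes only in rows, so rows that repeat a pose let the fingers close. It gives the time, the measured TCP pose, the force and the opening at its end, in the units of the state.
- bot.observe(): the state, without advancing time (a new reading comes with each control period).
- bot.capture(name): name is "side" or "top"; returns a dict with "img" (420x560x3 uint8, blue, green, red), "z_map" (420x560 float32, m along the optical axis (not along the pixel's ray), 0 where there is no reading), "mtx" (3x3 intrinsics, pixels), "R" (3x3) and "t" (3): a world point X has camera coordinates R X + t. Camera axes: x right, y down, z forward; pixel columns grow to the right and rows downward; lengths in m; the calibration is good to about 2 mm. A picture is of the moment at which its call begins.
- bot.finish_job(): hands the job in, once; it reports no verdict.
Trained networks look in the newest picture that a camera, given by its name, has taken for a name from the list of things; names that differ only in an ending like _2 or _b are one class to them, and where a whole thing is asked for, a point or a joint stands for the part that bears it (a point fixed in the world has none). Each returns a list of dicts, best first, with "conf" (0 to 1); they miss things now and then, are a little off and sometimes report something else, mostly with a low value. They report only what shows in the picture. A call takes as long as a camera call.
- bot.find_in(camera, thing): "point" ([x, y, z] in m, in world coordinates, good to about 4 mm: the middle of the surface that is visible of it).
- bot.spot_point(camera, thing): "point" ([x, y, z] in m, in world coordinates, good to about 4 mm: a listed point, or the origin of a listed thing).
The state is a dict: "time": time; "joints": joint angles; "joint_vel": joint speeds; "effort": joint torques, N m; "tool_pos": TCP position; "eef_rot": TCP orientation; "wrist_force": force on the tool from outside, world axes, zero at the start; "ft_torque": the same for the moment, N m; "width": opening from 0.0 (shut) to 1.0 (fully open).
Only numpy, scipy, OpenCV 4.12 (cv2) and the standard library are available. Lean on these libraries where they do the work, as an engineer would, in place of code of your own. Each camera call takes 0.05 s, during which the arm holds its last target. There are 200 camera calls.

### The job

Pull the weighing tray out of the low grey cabinet by its handle, fully to its stop, then turn the red levelling-foot knob on the stone plate until the bubble of the yellow spirit level lying on the plate rests midway between the two black marks, leaving the level lying where it is. Then press straight down on the top of the level with a light steady push of about 10 newtons and finish like that: keep pressing, tray still fully out and bubble still centred, and do not let go. Do not bang on the level, and leave the medicine packs, bottles and other things around alone.

Things in the scene. Friction and masses are not known exactly. Their poses are not given: they have to be found in the camera images.
- tray (a joint): How far the weighing tray is pulled out of the low grey cabinet, m: 0 shut, 0.19 at its stop. It slides level along the cabinet's own -x, towards the robot (the cabinet is turned by up to 0.12 rad), with about 5 N of friction, and stays where it is left. The roof is 98 mm above the table.
- handle (a point): Middle of the tray's steel bar handle, 120 mm long (own y), about 10 mm thick, 72 mm above the table, 40 mm before the tray's white front panel (15 mm thick, top edge 88 mm above the table). Own x points into the cabinet, along the line of sliding; z up. Moves with the tray. Can be pinched from above, fingers before and behind the bar.
- plate_top (a point): Point on top of the stone plate in the tray, on its tilt axis (own x), about 38 mm above the table, 155 mm behind the handle, 50 mm right (-y) of its middle. Plate: 170 mm (x) by 300 mm (y), 10 mm thick, reaching 100 mm right and 200 mm left (+y) of the point; under the roof until the tray is out. It stands on rubber pads that give 0.3 mm per newton.
- foot_grip (a point): On the axis of the levelling-foot knob at the plate's left: red wing 46 mm long (own x), 14 mm thick (own y), 30 mm tall, on a black hub; the point is 14 mm below its top, 24 mm above the plate, and turns with it. Clockwise from above lifts the left (+y) side; 1 rad clockwise moves the bubble 10 mm to the knob. Stays as left. Tray out: 90 mm behind the front panel, 100 mm before the cabinet.
- bubble (a joint): Bubble's offset from midway between the two black marks, m along level_top's y (positive: towards the knob): 0 centred, at most 0.02 either way. Pale bubble, 14 mm long, in a bright green vial in the middle of the level's top; the marks are 21 mm apart. It floats to the higher side (about 6 mm per degree) and settles in about 1 s.
- level_top (a point): Centre of the top face of the loose yellow spirit level with black ends, 130 mm long (own y), 30 mm wide (x), 26 mm tall, about 0.3 kg, lying across the plate, its positive y end towards the knob; it rides along with the tray.
- level: The same spirit level; origin under the centre of its base, 26 mm below level_top, axes the same.
- plate: The same stone plate; origin and axes as plate_top.
- carton_blue: blue medicine carton, 110 x 60 x 22 mm, lying on the table; origin under its centre
- carton_white: white medicine carton, 75 x 50 x 20 mm, lying on the table; origin under its centre
- amber_bottle: amber glass bottle, 54 mm across, 115 mm tall, standing on the table; origin under its centre
- tablet_jar: white tablet jar with blue cap, 70 mm across, 90 mm tall, standing on the table; origin under its centre
- dose_cup: small white measuring cup, 44 mm across, 40 mm tall, on the table; origin under its centre
- spatula: dispensing spatula lying on the table
- blister: blister pack of tablets, 50 x 95 mm, 8 mm thick, flat on the table; origin under its centre

How it is judged:
On the way, in this order (a step that is already met when the one before it is completed fails the run):
1. the tray is pulled out to its stop (value of joint tray above 0.183 m), for 0.2 s.
2. the bubble rests centred, the level lying on the plate untouched (value of joint bubble between -0.003 and 0.003 m and velocity of joint bubble between -0.003 and 0.003 m/s and contact force between each of the fingers, the arm and level below 0.2 N and z of level_top in the frame of plate_top between 0.022 and 0.029 m and x of level_top in the frame of plate_top between -0.06 and 0.06 m and y of level_top in the frame of plate_top between -0.06 and 0.06 m and angle between the y axis of level_top and the y axis of plate_top, either way round below 0.35 rad), for 0.3 s.
At the end, for the whole second after the job is handed in: Tray within 7 mm of its stop, bubble within 3 mm of midway, level flat on the plate within 60 mm and 0.35 rad of the plate's point and axis, the robot pressing it with 3 to 25 N so that it bears on the plate with 7 to 30 N (own weight about 3 N), through the last second (value of joint tray above 0.183 m and value of joint bubble between -0.003 and 0.003 m and z of level_top in the frame of plate_top between 0.022 and 0.029 m and x of level_top in the frame of plate_top between -0.06 and 0.06 m and y of level_top in the frame of plate_top between -0.06 and 0.06 m and angle between the y axis of level_top and the y axis of plate_top, either way round below 0.35 rad and contact force between the fingers and level between 3 and 25 N and contact force between level and plate between 7 and 30 N); the arm keeps its last pose, push and grip.
It fails at once if the level was banged or crushed (over 45 N) (contact force between the fingers and level above 45 N).
It fails at once if the level was tipped over (angle between level's own z axis and vertical above 0.4 rad).
It fails at once if one of the packs, bottles or other things around was moved over 30 mm (distance of any of carton_blue, carton_white, amber_bottle, tablet_jar, dose_cup, spatula, blister from where it was at the start of the episode above 0.03 m).
It also fails if it takes over 54 s, if anything falls off the work surface, if the arm or the gripper's body presses on something with over 40 N, if the wrist force passes 120 N, or if a joint passes its speed limit or range.

## Working session

There is one attempt and no reset: what is moved stays moved. The work goes in short steps, Python scripts to look and compute and a tool call to move; the robot and the scene stay as the last step left them, time stands still between calls to the robot, and variables do not carry over. Pictures are saved under pics/ and viewed, about 8 in all and at most 12, crops included, and the job is handed in when it is done.

Besides the shell and the picture viewer there is one more tool, called after "Call:" by a JSON object that holds its "method" and its "body", one argument or row to a line. arm_command: Moves the arm, as the interface text tells. Its arguments: {"type":"object","properties":{"moves":{"type":"array","items":{"type":"object","properties":{"fingers":{"type":"number"},"offset":{"type":"array","items":{"type":"number"}},"turn":{"type":"number"}}}}},"required":["moves"]}

```bash
ls; mkdir -p pics; cat > h.py <<'E'
import numpy as np, cv2
from rig import bot
from scipy.spatial.transform import Rotation as Ro
def snap(cam,name,crop=None,scale=1):
    c=bot.capture(cam); im=c["img"]
    if crop: im=im[crop[1]:crop[3],crop[0]:crop[2]]
    cv2.imwrite("pics/"+name,cv2.resize(im,None,fx=scale,fy=scale,interpolation=cv2.INTER_CUBIC)); return c
def px(c,u,v):
    z=c["z_map"][int(v),int(u)]; k=c["mtx"]
    p=np.array([(u-k[0,2])/k[0,0]*z,(v-k[1,2])/k[1,1]*z,z]); return c["R"].T@(p-c["t"])
def proj(c,X):
    p=c["mtx"]@(c["R"]@np.asarray(X)+c["t"]); return p[:2]/p[2]
def tool():
    s=bot.observe(); return np.array(s["tool_pos"]),Ro.from_rotvec(s["eef_rot"]).as_matrix(),s
E
python3 - <<'E'
from h import *
a=snap("top","t0.png"); b=snap("side","s0.png")
cv2.imwrite("pics/both.png",cv2.resize(np.vstack([a["img"],b["img"]]),None,fx=.7,fy=.7))
p,R,s=tool(); print(p,R.round(3),s["time"],s["width"],s["wrist_force"])
for cam in("top","side"):
    for t in("handle","level_top","foot_grip","plate_top"):
        print(cam,t,[(np.round(d["point"],3),round(d["conf"],2)) for d in bot.spot_point(cam,t)[:2]])
E
```

```text
pics
[0.27111131 0.56302642 0.40401782] [[ 0.434 -0.    -0.901]
 [ 0.901 -0.001  0.434]
 [-0.001 -1.    -0.   ]] 0.1 0.9983606903156214 [-0.77728029  0.52466764  1.05701114]
top handle [(array([0.609, 0.022, 0.073]), 0.77)]
top level_top []
top foot_grip []
top plate_top []
side handle [(array([0.604, 0.022, 0.071]), 0.9)]
side level_top []
side foot_grip []
side plate_top [(array([ 0.75 , -0.05 ,  0.033]), 0.88)]
```

View pics/both.png

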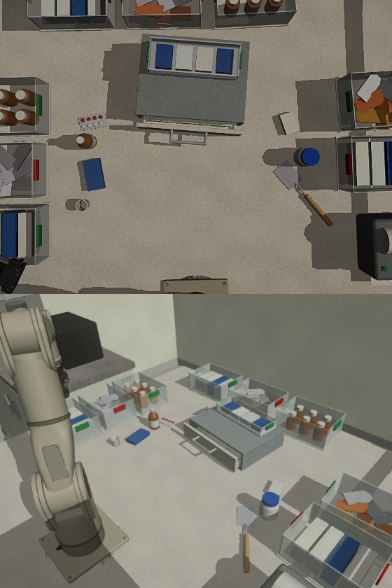

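The pictures show the cabinet ahead of the robot, with its handle at about (268, 197) in the full-size top picture and no obstacles in front. The blue carton, bottle and cup stand to the left, and the jar and spatula to the right. Next I need the cabinet's yaw.

```bash
python3 - <<'E'
from h import *
c=bot.capture("top"); z=c["z_map"]; k=c["mtx"]
v,u=np.mgrid[:420,:560]; P=np.stack([(u-k[0,2])/k[0,0]*z,(v-k[1,2])/k[1,1]*z,z],-1)
W=(P-c["t"])@c["R"]
def rect(lo,hi,box):
    m=(z>0)&(W[...,2]>lo)&(W[...,2]<hi)&(W[...,0]>box[0])&(W[...,0]<box[1])&(W[...,1]>box[2])&(W[...,1]<box[3])
    q=W[m][:,:2].astype(np.float32); r=cv2.minAreaRect(q); b=cv2.boxPoints(r); print(len(q),r,b.round(3).tolist()); return q
rect(.09,.104,(.6,.95,-.25,.3))
q=rect(.062,.085,(.58,.63,-.06,.1)); 
q=rect(.08,.092,(.63,.67,-.2,.22))
print(cv2.fitLine(q,cv2.DIST_HUBER,0,.01,.01).ravel())
E
```

```text
11825 ((0.8029972314834595, 0.0006952136754989624), (0.3704753518104553, 0.320164293050766), 84.70603942871094) [[0.6269999742507935, -0.16899999976158142], [0.9449999928474426, -0.19900000095367432], [0.9789999723434448, 0.17000000178813934], [0.6610000133514404, 0.20000000298023224]]
291 ((0.6121143102645874, 0.018304750323295593), (0.12805891036987305, 0.0338374488055706), 89.11784362792969) [[0.593999981880188, -0.04500000178813934], [0.628000020980835, -0.04600000008940697], [0.6299999952316284, 0.0820000022649765], [0.5960000157356262, 0.08299999684095383]]
883 ((0.6496788263320923, 0.01304711401462555), (0.3656688332557678, 0.03862046077847481), 89.72216033935547) [[0.6290000081062317, -0.17000000178813934], [0.6679999828338623, -0.17000000178813934], [0.6700000166893005, 0.19599999487400055], [0.6309999823570251, 0.19599999487400055]]
[0.08748558 0.9961658  0.6505771  0.01087356]
```

Call:
{"method": "arm_command", "body": {
  "moves": [
    {"fingers":167,"offset":[-31,6,-49],"turn":0.11},
    {"fingers":167,"offset":[-62,12,-98],"turn":0.22},
    {"fingers":167,"offset":[-93,18,-146],"turn":0.33},
    {"fingers":167,"offset":[-124,24,-195],"turn":0.44},
    {"fingers":167,"offset":[-155,30,-244],"turn":0.55},
    {"fingers":167,"offset":[-186,36,-293],"turn":0.66},
    {"fingers":167,"offset":[-217,42,-342],"turn":0.77},
    {"fingers":167,"offset":[-248,48,-390],"turn":0.88},
    {"fingers":167,"offset":[-280,55,-439],"turn":0.99},
    {"fingers":167,"offset":[-311,60,-488],"turn":1.1},
    {"fingers":167,"offset":[-342,70,-537],"turn":1.213},
    {"fingers":167,"offset":[-342,80,-537],"turn":1.213}
  ]
}}

```text
time: 2.05
tool_pos: [0.6078, 0.0168, 0.3245]
eef_rot: [-1.572, 0.077, -0.079]
wrist_force: [-0.3, 0.6, -0.6]
width: 0.349
```

Call:
{"method": "arm_command", "body": {
  "moves": [
    {"fingers":167,"offset":[-2,30,3],"turn":0},
    {"fingers":167,"offset":[-2,60,5],"turn":0},
    {"fingers":167,"offset":[-2,80,5],"turn":0},
    {"fingers":167,"offset":[-2,88,5],"turn":0},
    {"fingers":167,"offset":[-2,88,5],"turn":0}
  ]
}}

```text
time: 2.68
tool_pos: [0.6065, 0.0218, 0.2366]
eef_rot: [-1.572, 0.077, -0.079]
wrist_force: [0.7, -0.0, 0.8]
width: 0.35
```

Call:
{"method": "arm_command", "body": {
  "moves": [
    {"fingers":230,"offset":[0,0,0],"turn":0},
    {"fingers":245,"offset":[0,0,0],"turn":0},
    {"fingers":255,"offset":[0,0,0],"turn":0},
    {"fingers":255,"offset":[0,0,0],"turn":0},
    {"fingers":255,"offset":[0,0,0],"turn":0},
    {"fingers":255,"offset":[0,0,0],"turn":0}
  ]
}}

```text
time: 3.42
tool_pos: [0.6063, 0.0219, 0.2371]
eef_rot: [-1.572, 0.078, -0.078]
wrist_force: [-5.5, 0.3, 6.3]
width: 0.103
```

Call:
{"method": "arm_command", "body": {
  "moves": [
    {"fingers":255,"offset":[-10,0,0],"turn":0},
    {"fingers":255,"offset":[-30,0,0],"turn":0},
    {"fingers":255,"offset":[-55,0,0],"turn":0},
    {"fingers":255,"offset":[-80,0,0],"turn":0},
    {"fingers":255,"offset":[-105,0,0],"turn":0},
    {"fingers":255,"offset":[-130,0,0],"turn":0},
    {"fingers":255,"offset":[-150,0,0],"turn":0},
    {"fingers":255,"offset":[-167,0,0],"turn":0},
    {"fingers":255,"offset":[-180,0,0],"turn":0},
    {"fingers":255,"offset":[-187,0,0],"turn":0},
    {"fingers":255,"offset":[-190,0,0],"turn":0},
    {"fingers":255,"offset":[-192,0,0],"turn":0}
  ]
}}

```text
time: 4.92
tool_pos: [0.4233, 0.0394, 0.2404]
eef_rot: [-1.57, 0.057, -0.103]
wrist_force: [60.8, -9.7, -41.1]
width: 0.366
```

```bash
python3 - <<'E'
from h import *
a=snap("top","t1.png"); b=snap("side","s1.png")
cv2.imwrite("pics/b1.png",np.hstack([cv2.resize(a["img"][100:400,150:400],(500,600)),cv2.resize(b["img"][120:320,180:480],(300,200))]) if 0 else cv2.resize(np.hstack([a["img"][150:390,150:400],b["img"][130:370,200:450]]),None,fx=1.6,fy=1.6))
for cam in("top","side"):
    for t in("handle","level_top","foot_grip","plate_top"):
        print(cam,t,[(np.round(d["point"],3),round(d["conf"],2)) for d in bot.spot_point(cam,t)[:2]])
s=bot.observe();print(s["wrist_force"],s["ft_torque"],s["width"])
E
```

```text
top handle []
top level_top [(array([ 0.594, -0.021,  0.061]), 0.8)]
top foot_grip [(array([0.593, 0.12 , 0.061]), 0.77)]
top plate_top [(array([ 0.591, -0.03 ,  0.037]), 0.92), (array([ 0.592, -0.018,  0.065]), 0.58)]
side handle [(array([0.44 , 0.039, 0.069]), 0.75)]
side level_top [(array([ 0.593, -0.02 ,  0.063]), 0.82)]
side foot_grip []
side plate_top [(array([ 0.586, -0.035,  0.034]), 0.77), (array([0.499, 0.361, 0.002]), 0.6)]
[ 60.11204793  -9.58301948 -40.07062149] [ -2.18790234 -12.23787907   0.03253497] 0.3617001735827501
```

View pics/b1.png

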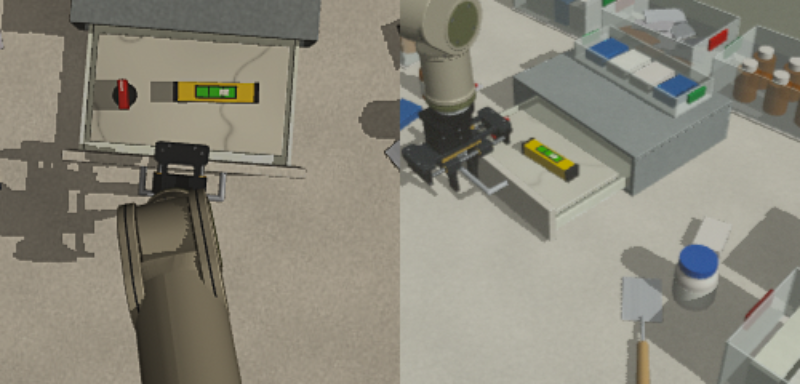

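```bash
python3 - <<'E'
from h import *
from itertools import groupby
c=bot.capture("top"); z=c["z_map"]; k=c["mtx"]
v,u=np.mgrid[:420,:560]; P=np.stack([(u-k[0,2])/k[0,0]*z,(v-k[1,2])/k[1,1]*z,z],-1)
W=((P-c["t"])@c["R"]).reshape(-1,3)
X=np.array([.9957,-.093,0]);Y=np.array([.093,.9957,0])
o=np.array([.434,.039,0]); a=(W-o)@X; b=(W-o)@Y; h=W[:,2]
for lo,hi in((-.13,-.115),(.055,.07),(.12,.135)):
    m=(b>lo)&(b<hi)&(a>-.02)&(a<.3)
    print(lo,[(int(1000*x),int(1000*h[m&(a>=x)&(a<x+.006)].mean())) for x in np.arange(-.02,.3,.006) if (m&(a>=x)&(a<x+.006)).any()])
E
```

```text
-0.13 [(-20, 0), (-14, 0), (-8, 0), (-1, 0), (4, 0), (9, 0), (16, 1), (22, 0), (28, 1), (34, 1), (39, 0), (46, 88), (52, 88), (57, 56), (64, 17), (69, 20), (76, 40), (82, 40), (88, 40), (94, 41), (99, 40), (106, 40), (112, 40), (118, 41), (124, 41), (130, 40), (136, 39), (142, 41), (148, 40), (154, 41), (160, 40), (166, 41), (172, 41), (178, 40), (184, 41), (190, 41), (196, 40), (202, 41), (208, 39), (214, 41), (220, 40), (226, 40), (232, 41), (238, 40), (244, 36), (250, 56), (256, 75), (262, 98), (268, 98), (273, 98), (279, 97), (286, 98), (292, 98), (298, 98)]
0.055 [(-20, 0), (-14, 0), (-8, 0), (-1, 18), (4, 75), (9, 193), (16, 190), (22, 51), (28, 51), (34, 52), (39, 62), (46, 87), (52, 88), (57, 55), (64, 18), (69, 17), (76, 33), (82, 33), (88, 33), (94, 34), (99, 34), (106, 34), (112, 34), (118, 35), (124, 35), (130, 34), (136, 34), (142, 34), (148, 35), (154, 35), (160, 34), (166, 34), (172, 35), (178, 35), (184, 34), (190, 34), (196, 35), (202, 34), (208, 35), (214, 33), (220, 34), (226, 35), (232, 34), (238, 34), (244, 26), (250, 59), (256, 68), (262, 98), (268, 98), (273, 98), (279, 98), (286, 98), (292, 98), (298, 99)]
0.12 [(-20, 0), (-14, 0), (-8, 0), (-1, 1), (4, 0), (9, 1), (16, 1), (22, -1), (28, 0), (34, 1), (39, 0), (46, 88), (52, 88), (57, 59), (64, 19), (69, 18), (76, 33), (82, 32), (88, 32), (94, 32), (99, 32), (106, 31), (112, 32), (118, 33), (124, 32), (130, 33), (136, 32), (142, 33), (148, 31), (154, 32), (160, 32), (166, 32), (172, 32), (178, 32), (184, 32), (190, 32), (196, 32), (202, 31), (208, 32), (214, 32), (220, 33), (226, 32), (232, 32), (238, 31), (244, 24), (250, 60), (256, 66), (262, 98), (268, 97), (273, 99), (279, 97), (286, 98), (292, 98), (298, 98)]
```

Call:
{"method": "arm_command", "body": {
  "moves": [
    {"fingers":123,"offset":[0,0,0],"turn":0},
    {"fingers":123,"offset":[0,0,0],"turn":0},
    {"fingers":123,"offset":[0,-15,0],"turn":0},
    {"fingers":123,"offset":[0,-45,0],"turn":0},
    {"fingers":123,"offset":[0,-70,0],"turn":0},
    {"fingers":123,"offset":[0,-70,0],"turn":0}
  ]
}}

```text
time: 6.22
tool_pos: [0.4214, 0.0398, 0.3116]
eef_rot: [-1.568, 0.055, -0.104]
wrist_force: [0.5, 0.8, 0.7]
width: 0.517
```

```bash
cat >> h.py <<'E'
def wing(c):
    hsv=cv2.cvtColor(c["img"],cv2.COLOR_BGR2HSV); z=c["z_map"]; k=c["mtx"]
    v,u=np.nonzero((((hsv[...,0]<8)|(hsv[...,0]>172))&(hsv[...,1]>140)&(hsv[...,2]>60)))
    zz=z[v,u]; P=np.stack([(u-k[0,2])/k[0,0]*zz,(v-k[1,2])/k[1,1]*zz,zz],-1); W=(P-c["t"])@c["R"]
    W=W[(np.abs(W[:,0]-.59)<.05)&(np.abs(W[:,1]-.12)<.05)&(W[:,2]>.05)&(W[:,2]<.1)]
    T=W[W[:,2]>np.percentile(W[:,2],70)-.006]
    r=cv2.minAreaRect(T[:,:2].astype(np.float32)); d=cv2.fitLine(T[:,:2].astype(np.float32),cv2.DIST_L2,0,.01,.01).ravel()
    print("wing",len(T),T.mean(0).round(4),r,d.round(3))
E
python3 - <<'E'
from h import *
p,R,s=tool(); print(p.round(4),R.round(3),np.round(s["joints"],3),s["width"],np.round(s["wrist_force"],1))
c=bot.capture("top"); wing(c)
b=bot.capture("side")
for cam in("top","side"):
    for t in("handle","level_top","foot_grip","plate_top"):
        print(cam,t,[(np.round(d["point"],3),round(d["conf"],2)) for d in bot.spot_point(cam,t)[:2]])
u,v=proj(c,[.593,.04,.06]).astype(int); print(u,v)
cv2.imwrite("pics/t2.png",cv2.resize(c["img"][v-55:v+75,u-80:u+80],None,fx=4.5,fy=4.5,interpolation=cv2.INTER_CUBIC))
E
```

```text
[0.4214 0.0398 0.3116] [[ 0.994  0.031  0.101]
 [-0.101 -0.001  0.995]
 [ 0.031 -1.     0.002]] [-0.624 -0.072  0.409  2.111  0.041  1.066 -0.336] 0.5169537068842669 [0.5 0.8 0.7]
wing 82 [0.5909 0.1208 0.0717] ((0.5936061143875122, 0.12118308246135712), (0.04191998019814491, 0.012738026678562164), 2.6911494731903076) [1.    0.031 0.591 0.121]
top handle []
top level_top [(array([ 0.592, -0.031,  0.038]), 0.64)]
top foot_grip [(array([0.59 , 0.12 , 0.059]), 0.67)]
top plate_top [(array([ 0.59 , -0.032,  0.038]), 0.9)]
side handle [(array([0.44 , 0.037, 0.069]), 0.85)]
side level_top [(array([ 0.595, -0.021,  0.061]), 0.87)]
side foot_grip [(array([0.594, 0.123, 0.058]), 0.65)]
side plate_top [(array([ 0.588, -0.032,  0.035]), 0.71)]
259 208
```

View pics/t2.png

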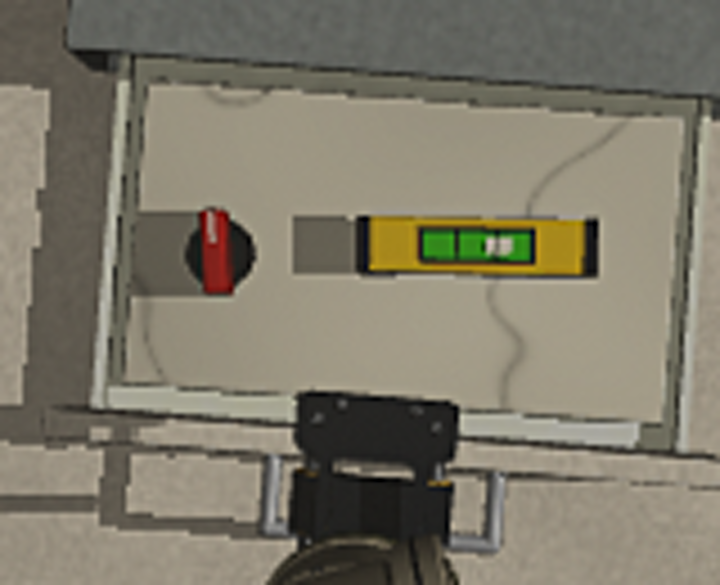

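The picture shows the tray out. The bubble is at px 498, against a vial centre at 477, which puts it about 11.5 mm on the side away from the knob, so the knob needs about 1.15 rad clockwise. The red wing is centred at (216, 252).

Call:
{"method": "arm_command", "body": {
  "moves": [
    {"fingers":108,"offset":[15,2,10],"turn":-0.17},
    {"fingers":108,"offset":[31,3,20],"turn":-0.34},
    {"fingers":108,"offset":[47,5,30],"turn":-0.52},
    {"fingers":108,"offset":[62,7,39],"turn":-0.69},
    {"fingers":108,"offset":[78,8,49],"turn":-0.86},
    {"fingers":108,"offset":[94,10,59],"turn":-1.03},
    {"fingers":108,"offset":[109,12,68],"turn":-1.2},
    {"fingers":108,"offset":[125,14,78],"turn":-1.38},
    {"fingers":108,"offset":[140,15,88],"turn":-1.55},
    {"fingers":108,"offset":[156,17,98],"turn":-1.72},
    {"fingers":108,"offset":[156,17,98],"turn":-1.72},
    {"fingers":108,"offset":[156,17,98],"turn":-1.72}
  ]
}}

```text
time: 8.22
tool_pos: [0.5865, 0.1207, 0.2973]
eef_rot: [-1.211, -1.26, 1.231]
wrist_force: [-1.2, -0.3, 0.5]
width: 0.576
```

```bash
python3 - <<'E'
from h import *
p,R,s=tool(); print(p.round(4),R.round(3),np.round(s["joints"],3),s["width"],np.round(s["wrist_force"],1))
print("grasp",p+.164*R[:,1], "off for .592,.121,.066:", 1000*R.T@(np.array([.592,.121,.066])-p-.164*R[:,1]))
E
```

```text
[0.5865 0.1207 0.2973] [[-0.044  0.028 -0.999]
 [ 0.999 -0.003 -0.044]
 [-0.004 -1.    -0.028]] [-0.521  0.35   0.291  1.691 -0.1    1.09   1.412] 0.5764180255163295 [-1.2 -0.3  0.5]
grasp [0.59109276 0.12024706 0.13338513] off for .592,.121,.066: [ 0.98714423 67.38175102  0.93337338]
```

Call:
{"method": "arm_command", "body": {
  "moves": [
    {"fingers":108,"offset":[1,25,1],"turn":0},
    {"fingers":108,"offset":[1,50,1],"turn":0},
    {"fingers":108,"offset":[1,63,1],"turn":0},
    {"fingers":108,"offset":[1,67,1],"turn":0},
    {"fingers":170,"offset":[1,67,1],"turn":0},
    {"fingers":210,"offset":[1,67,1],"turn":0},
    {"fingers":235,"offset":[1,67,1],"turn":0},
    {"fingers":255,"offset":[1,67,1],"turn":0},
    {"fingers":255,"offset":[1,67,1],"turn":0},
    {"fingers":255,"offset":[1,67,1],"turn":0}
  ]
}}

```text
time: 9.48
tool_pos: [0.5874, 0.1216, 0.2305]
eef_rot: [-1.211, -1.261, 1.231]
wrist_force: [-0.5, 0.7, 1.3]
width: 0.157
```

Call:
{"method": "arm_command", "body": {
  "moves": [
    {"fingers":255,"offset":[0,0,0],"turn":0.1},
    {"fingers":255,"offset":[0,0,0],"turn":0.23},
    {"fingers":255,"offset":[0,0,0],"turn":0.36},
    {"fingers":255,"offset":[0,-1,0],"turn":0.5},
    {"fingers":255,"offset":[0,-1,0],"turn":0.64},
    {"fingers":255,"offset":[0,-2,0],"turn":0.78},
    {"fingers":255,"offset":[0,-2,0],"turn":0.9},
    {"fingers":255,"offset":[0,-3,0],"turn":1.0},
    {"fingers":255,"offset":[0,-3,0],"turn":1.1},
    {"fingers":255,"offset":[0,-4,0],"turn":1.15},
    {"fingers":255,"offset":[0,-4,0],"turn":1.15},
    {"fingers":255,"offset":[0,-4,0],"turn":1.15}
  ]
}}

```text
time: 10.98
tool_pos: [0.5874, 0.122, 0.2347]
eef_rot: [-1.548, -0.388, 0.344]
wrist_force: [1.0, 3.2, 2.8]
width: 0.16
```

Call:
{"method": "arm_command", "body": {
  "moves": [
    {"fingers":255,"offset":[0,0,0],"turn":0},
    {"fingers":255,"offset":[0,0,0],"turn":0},
    {"fingers":255,"offset":[0,0,0],"turn":0},
    {"fingers":255,"offset":[0,0,0],"turn":0},
    {"fingers":255,"offset":[0,0,0],"turn":0},
    {"fingers":255,"offset":[0,0,0],"turn":0}
  ]
}}

```text
time: 11.72
tool_pos: [0.5874, 0.122, 0.2347]
eef_rot: [-1.548, -0.388, 0.344]
wrist_force: [0.1, 1.4, 2.7]
width: 0.158
```

```bash
cat >> h.py <<'E'
def vial(c,name):
    hsv=cv2.cvtColor(c["img"],cv2.COLOR_BGR2HSV)
    u0,v0=proj(c,[.593,-.02,.063]).astype(int)
    crop=c["img"][v0-25:v0+25,u0-40:u0+40]; cv2.imwrite("pics/"+name,cv2.resize(crop,None,fx=8,fy=8,interpolation=cv2.INTER_CUBIC))
    return u0-40,v0-25
E
python3 - <<'E'
from h import *
p,R,s=tool(); print(p.round(4),R.round(3),np.round(s["joints"],3),s["width"],np.round(s["wrist_force"],1))
a=bot.capture("top");b=bot.capture("side")
ims=[]
for c,n in((a,"a"),(b,"b")):
    print(vial(c,n+".png")); ims.append(cv2.imread("pics/"+n+".png"))
cv2.imwrite("pics/v3.png",cv2.resize(np.vstack(ims),(480,600)))
E
```

```text
[0.5874 0.122  0.2347] [[ 0.893  0.029 -0.449]
 [ 0.45  -0.002  0.893]
 [ 0.025 -1.    -0.015]] [-0.688  0.452  0.503  1.748 -0.246  0.977  0.372] 0.15765482062396532 [0.1 1.4 2.7]
(np.int64(244), np.int64(182))
(np.int64(252), np.int64(200))
```

View pics/v3.png

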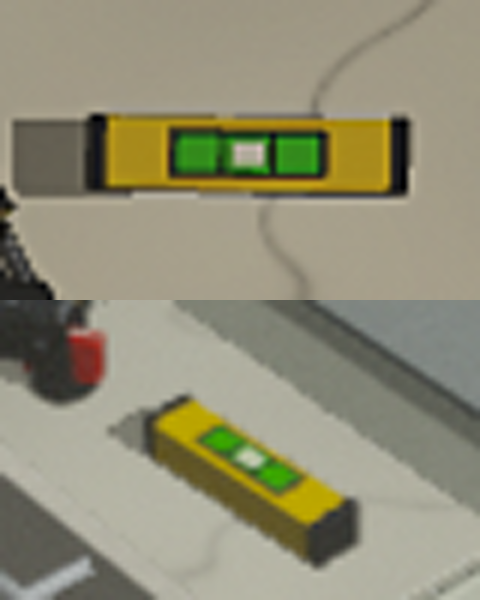

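Call:
{"method": "arm_command", "body": {
  "moves": [
    {"fingers":200,"offset":[0,0,0],"turn":0},
    {"fingers":130,"offset":[0,0,0],"turn":0},
    {"fingers":108,"offset":[0,0,0],"turn":0},
    {"fingers":108,"offset":[0,-15,0],"turn":0},
    {"fingers":108,"offset":[0,-45,0],"turn":0},
    {"fingers":108,"offset":[0,-75,0],"turn":0},
    {"fingers":108,"offset":[0,-85,0],"turn":0},
    {"fingers":180,"offset":[0,-85,0],"turn":0},
    {"fingers":255,"offset":[0,-85,0],"turn":0},
    {"fingers":255,"offset":[0,-85,0],"turn":0},
    {"fingers":255,"offset":[0,-85,0],"turn":0},
    {"fingers":255,"offset":[0,-85,0],"turn":0}
  ]
}}

```text
time: 13.32
tool_pos: [0.5849, 0.1222, 0.3194]
eef_rot: [-1.549, -0.387, 0.345]
wrist_force: [0.2, 0.5, 0.9]
width: 0.089
```

```bash
python3 - <<'E'
from h import *
p,R,s=tool(); print(p.round(4),R.round(3),np.round(s["joints"],3),s["width"],np.round(s["wrist_force"],2))
a=bot.capture("top");b=bot.capture("side")
ims=[]
for c,n in((a,"a"),(b,"b")):
    vial(c,n+".png"); ims.append(cv2.imread("pics/"+n+".png"))
cv2.imwrite("pics/v4.png",cv2.resize(np.vstack(ims),(480,600)))
for cam in("top","side"):
    for t in("handle","level_top","plate_top"):
        print(cam,t,[(np.round(d["point"],3),round(d["conf"],2)) for d in bot.spot_point(cam,t)[:2]])
# level top from depth, yellow+black
hsv=cv2.cvtColor(a["img"],cv2.COLOR_BGR2HSV)
v,u=np.nonzero((abs(hsv[...,0].astype(int)-24)<6)&(hsv[...,1]>150)); 
W=np.array([px(a,x,y) for x,y in zip(u,v)]); W=W[(abs(W[:,0]-.59)<.06)&(abs(W[:,1]+.02)<.09)&(W[:,2]>.05)]
r=cv2.minAreaRect(W[:,:2].astype(np.float32)); print(r,cv2.boxPoints(r).round(3).tolist(),np.median(W[:,2]))
E
```

```text
[0.5849 0.1222 0.3194] [[ 0.893  0.028 -0.449]
 [ 0.45  -0.002  0.893]
 [ 0.024 -1.    -0.015]] [-0.722  0.35   0.537  1.683 -0.185  1.134  0.329] 0.08862400396592088 [0.24 0.55 0.88]
top handle [(array([0.442, 0.036, 0.071]), 0.61)]
top level_top [(array([ 0.594, -0.022,  0.064]), 0.71)]
top plate_top [(array([ 0.59 , -0.032,  0.038]), 0.9)]
side handle [(array([0.439, 0.04 , 0.072]), 0.62)]
side level_top [(array([ 0.594, -0.022,  0.066]), 0.96), (array([ 0.587, -0.029,  0.038]), 0.48)]
side plate_top [(array([ 0.586, -0.036,  0.034]), 0.73), (array([ 0.544, -0.392,  0.002]), 0.68)]
((0.5751815438270569, -0.019517797976732254), (0.11456874012947083, 0.06867793947458267), 88.13090515136719) [[0.5389999747276306, -0.07599999755620956], [0.6079999804496765, -0.07800000160932541], [0.6110000014305115, 0.03700000047683716], [0.5429999828338623, 0.039000000804662704]] 0.06404346383795481
```

View pics/v4.png

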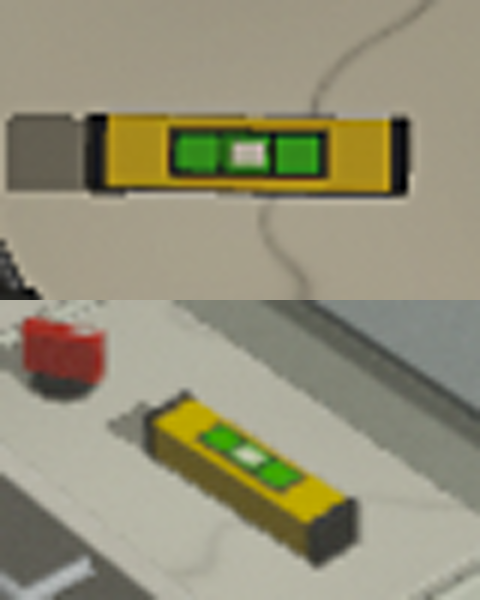

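The picture shows the pale bubble spanning px 231–264 (centre 247.5), with the marks at about 222 and 274 (middle 248). So the bubble is centred with the knob released. Next I move the closed fingers above the level, over the plate's tilt axis.

Call:
{"method": "arm_command", "body": {
  "moves": [
    {"fingers":255,"offset":[-12,3,-25],"turn":0.1},
    {"fingers":255,"offset":[-24,6,-50],"turn":0.2},
    {"fingers":255,"offset":[-37,10,-75],"turn":0.3},
    {"fingers":255,"offset":[-49,15,-100],"turn":0.4},
    {"fingers":255,"offset":[-60,20,-125],"turn":0.5},
    {"fingers":255,"offset":[-67,30,-140],"turn":0.5},
    {"fingers":255,"offset":[-67,43,-140],"turn":0.5},
    {"fingers":255,"offset":[-67,47,-140],"turn":0.5},
    {"fingers":255,"offset":[-67,47,-140],"turn":0.5}
  ]
}}

```text
time: 14.85
tool_pos: [0.5894, -0.0319, 0.2727]
eef_rot: [-1.572, 0.003, -0.047]
wrist_force: [0.7, -0.4, -0.1]
width: 0.002
```

```bash
cat >> h.py <<'E'
def plate():
    c=bot.capture("top"); z=c["z_map"]; k=c["mtx"]
    v,u=np.mgrid[:420,:560]; P=np.stack([(u-k[0,2])/k[0,0]*z,(v-k[1,2])/k[1,1]*z,z],-1)
    W=((P-c["t"])@c["R"])[z>0]
    X=np.array([.9957,-.093,0]);Y=np.array([.093,.9957,0]); o=np.array([.59,-.032,0]); a=(W-o)@X; b=(W-o)@Y
    m=(abs(a)<.07)&(b>-.085)&(b<.185)&(abs(W[:,2]-.038)<.009)
    for _ in range(3):
        A=np.c_[a[m],b[m],np.ones(m.sum())]; q=np.linalg.lstsq(A,W[m,2],rcond=None)[0]
        m&=abs(np.c_[a,b,np.ones(len(a))]@q-W[:,2])<.003
    l=(b[m]<-.03).sum(); print("plate slope y deg %.3f x deg %.3f z0 %.4f n %d (right %d)"%(np.degrees(q[1]),np.degrees(q[0]),q[2],m.sum(),l)); return c
E
python3 - <<'E'
from h import *
plate();plate()
p,R,s=tool(); print(p.round(4),"tip",(p+.182*R[:,1]).round(4),R.round(3),s["width"],np.round(s["wrist_force"],2))
b=bot.capture("side");c=bot.capture("top")
u,v=proj(b,[.593,-.02,.063]).astype(int); u2,v2=proj(c,[.593,-.02,.063]).astype(int)
cv2.imwrite("pics/v5.png",cv2.resize(np.hstack([b["img"][v-40:v+40,u-50:u+50],c["img"][v2-40:v2+40,u2-50:u2+50]]),None,fx=4,fy=4,interpolation=cv2.INTER_CUBIC))
E
```

```text
plate slope y deg 0.115 x deg -0.057 z0 0.0385 n 1996 (right 0)
plate slope y deg 0.073 x deg -0.048 z0 0.0387 n 1979 (right 0)
[ 0.5896 -0.0323  0.2734] tip [ 0.5949 -0.0327  0.0915] [[ 0.999  0.029  0.033]
 [-0.033 -0.002  0.999]
 [ 0.029 -1.    -0.001]] 0.01005500107841827 [-0.21 -0.47 -0.12]
```

View pics/v5.png

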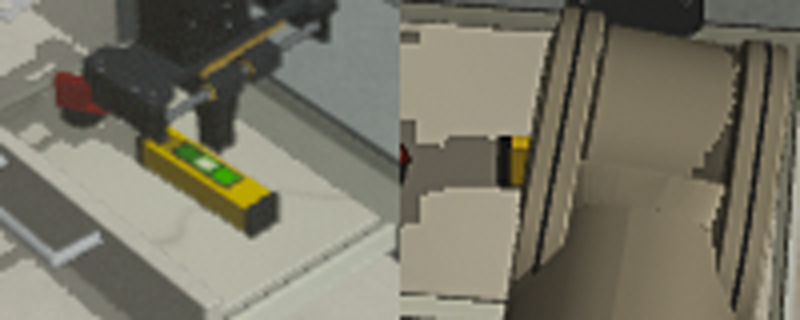

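Call:
{"method": "arm_command", "body": {
  "moves": [
    {"fingers":255,"offset":[0,8,0],"turn":0},
    {"fingers":255,"offset":[0,16,0],"turn":0},
    {"fingers":255,"offset":[0,20,0],"turn":0},
    {"fingers":255,"offset":[0,22,0],"turn":0},
    {"fingers":255,"offset":[0,23,0],"turn":0},
    {"fingers":255,"offset":[0,24,0],"turn":0},
    {"fingers":255,"offset":[0,25,0],"turn":0},
    {"fingers":255,"offset":[0,26,0],"turn":0},
    {"fingers":255,"offset":[0,26,0],"turn":0},
    {"fingers":255,"offset":[0,26,0],"turn":0}
  ]
}}

```text
time: 16.3
tool_pos: [0.5903, -0.0327, 0.2475]
eef_rot: [-1.572, 0.003, -0.049]
wrist_force: [-0.0, -0.5, 0.7]
width: 0.007
```

Call:
{"method": "arm_command", "body": {
  "moves": [
    {"fingers":255,"offset":[0,1,0],"turn":0},
    {"fingers":255,"offset":[0,1.5,0],"turn":0},
    {"fingers":255,"offset":[0,2,0],"turn":0},
    {"fingers":255,"offset":[0,2.5,0],"turn":0},
    {"fingers":255,"offset":[0,3,0],"turn":0},
    {"fingers":255,"offset":[0,3,0],"turn":0}
  ]
}}

```text
time: 17.05
tool_pos: [0.5905, -0.0327, 0.2448]
eef_rot: [-1.572, 0.003, -0.049]
wrist_force: [-2.0, 0.1, 5.7]
width: 0.003
```

Call:
{"method": "arm_command", "body": {
  "moves": [
    {"fingers":255,"offset":[0,1,0],"turn":0},
    {"fingers":255,"offset":[0,1.7,0],"turn":0},
    {"fingers":255,"offset":[0,1.7,0],"turn":0},
    {"fingers":255,"offset":[0,1.7,0],"turn":0},
    {"fingers":255,"offset":[0,1.7,0],"turn":0},
    {"fingers":255,"offset":[0,1.7,0],"turn":0},
    {"fingers":255,"offset":[0,1.7,0],"turn":0},
    {"fingers":255,"offset":[0,1.7,0],"turn":0},
    {"fingers":255,"offset":[0,1.7,0],"turn":0},
    {"fingers":255,"offset":[0,1.7,0],"turn":0}
  ]
}}

```text
time: 18.3
tool_pos: [0.5906, -0.0328, 0.2436]
eef_rot: [-1.571, 0.003, -0.049]
wrist_force: [-4.1, 0.7, 9.7]
width: 0.005
```

```bash
python3 - <<'E'
from h import *
plate();plate();
p,R,s=tool(); print(p.round(4),"tip",(p+.182*R[:,1]).round(4),s["width"],np.round(s["wrist_force"],2),s["time"])
b=bot.capture("side")
for t in("level_top","handle","plate_top","foot_grip"): print(t,[(np.round(d["point"],3),round(d["conf"],2)) for d in bot.spot_point("side",t)[:2]])
u,v=proj(b,[.593,-.02,.063]).astype(int)
cv2.imwrite("pics/v6.png",cv2.resize(b["img"][v-30:v+30,u-40:u+40],None,fx=9,fy=9,interpolation=cv2.INTER_CUBIC))
E
```

```text
plate slope y deg 0.116 x deg -0.004 z0 0.0357 n 1987 (right 1)
plate slope y deg 0.218 x deg -0.049 z0 0.0355 n 1962 (right 0)
[ 0.5906 -0.0328  0.2436] tip [ 0.596  -0.0331  0.0616] 0.0031303684545193854 [-3.36  0.8   9.18] 18.4
level_top []
handle [(array([0.44 , 0.038, 0.069]), 0.89)]
plate_top [(array([ 0.586, -0.033,  0.03 ]), 0.95)]
foot_grip [(array([ 0.595, -0.022,  0.06 ]), 0.53), (array([0.597, 0.125, 0.058]), 0.51)]
```

View pics/v6.png

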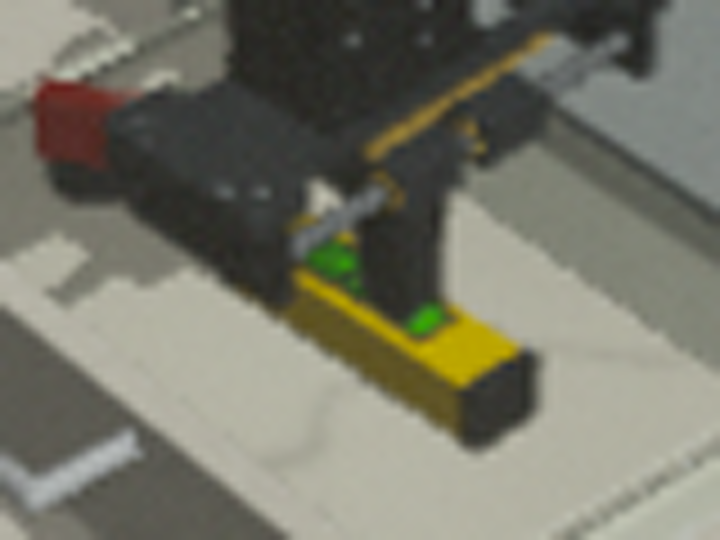

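Call:
{"method": "arm_command", "body": {
  "moves": [
    {"fingers":255,"offset":[-0.8,0.4,0],"turn":0},
    {"fingers":255,"offset":[-0.8,0.4,0],"turn":0},
    {"fingers":255,"offset":[-0.8,0.4,0],"turn":0},
    {"fingers":255,"offset":[-0.8,0.4,0],"turn":0},
    {"fingers":255,"offset":[-0.8,0.4,0],"turn":0},
    {"fingers":255,"offset":[-0.8,0.4,0],"turn":0},
    {"fingers":255,"offset":[-0.8,0.4,0],"turn":0},
    {"fingers":255,"offset":[-0.8,0.4,0],"turn":0}
  ]
}}

```text
time: 19.65
tool_pos: [0.5902, -0.0328, 0.2439]
eef_rot: [-1.571, 0.002, -0.051]
wrist_force: [-1.5, -0.3, 8.0]
width: 0.006
```

```bash
python3 - <<'E'
from h import *
for _ in range(6): plate()
bot.capture("side")
for t in("handle","plate_top"): print(t,[(np.round(d["point"],3),round(d["conf"],2)) for d in bot.spot_point("side",t)[:2]])
p,R,s=tool(); print(p.round(4),np.round(s["wrist_force"],2),s["time"])
E
```

```text
plate slope y deg 0.328 x deg -0.025 z0 0.0355 n 1955 (right 0)
plate slope y deg 0.286 x deg -0.186 z0 0.0357 n 1979 (right 0)
plate slope y deg 0.204 x deg -0.189 z0 0.0358 n 1986 (right 0)
plate slope y deg 0.210 x deg 0.028 z0 0.0358 n 1995 (right 0)
plate slope y deg 0.166 x deg -0.060 z0 0.0360 n 1958 (right 0)
plate slope y deg 0.174 x deg -0.087 z0 0.0359 n 1961 (right 0)
handle [(array([0.437, 0.038, 0.071]), 0.83)]
plate_top [(array([ 0.588, -0.035,  0.032]), 0.85), (array([ 0.592, -0.019,  0.034]), 0.37)]
[ 0.5902 -0.0328  0.2439] [-0.7  -0.41  8.42] 20.1
```

```bash
python3 -c "
from rig import bot
print(bot.finish_job()); s=bot.observe(); print(s['time'],s['wrist_force'])"
```

```text
the job is handed in; nothing more can be done
None
the job is handed in; nothing more can be done
```

I handed the job in at about 20 s of the 54 s, with the tray out, the bubble centred and the gripper pressing on the level. The rig gives no verdict, so this is what my own last checks showed:

- **Tray:** I pulled it by the bar handle until it stopped hard, at about 60 N. The fingers were forced from 9 to 32 mm open there. The handle travelled only about 168 mm of the 190 mm, which I put down to the tray starting slightly open. In the depth picture the tray stood about as far out as the given full-out distances. The handle had not moved since, within the 4 mm the networks are good to, when I last looked.
- **Bubble:** it started about 11.5 mm from centre on the side away from the knob. I turned the red knob 1.15 rad clockwise and let go. The bubble then rested within about 0.5 mm of midway, with nothing touching the level.
- **Press:** the closed fingertips pushed down on the level over the plate's tilt axis. The last reading was 8.4 N downwards with under 1 N sideways, and about 10 N was asked for. The plate sank about 3 mm.
- **Not directly checked:** the fingers hid the bubble while pressing. From the plate's slope in the depth picture (a change of about 0.1°, with noise of about 0.06°), I estimate it moved less than 1 mm towards the knob. That is within the 3 mm allowed.

I did not touch the packs, bottles or other things.

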